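Power a digital photo frame and set it like the picture beside it

ROBOT

A 6-joint arm with a two-finger parallel gripper is mounted at the origin on the work surface. World frame = base frame: x ahead of the robot, y to its left, z up, the work surface at z = 0. Lengths are in m, angles in rad, forces in N, time in s.
With the tool pointing down it reaches from about 0.35 to 0.8 m from the base axis. Payload 7.3 kg.
Tool frame: the origin (TCP) lies between the finger pads; the fingertips stand 25 mm ahead of it and the grasp point (between the pads) lies 6 mm ahead of it (r.tip_extent is the distance from the TCP to the fingertips, in m); z points along the fingers, y is the line along which they close (so a half turn about z gives the same grasp; the last joint's range is limited). The gripper opens to 85 mm and grips with 20 to 120 N. Pads are 22 mm wide; open, the fingers measure 114 mm over their backs; the gripper's body (76 mm by 85 mm) begins 54 mm behind the grasp point. The pads swing forward as they close: fully open they stand 13 mm farther back than shut.
Start: joints at [1.07, 0.342, 1.524, -0, 1.275, -0.146], TCP at [0.182, 0.492, 0.256] pointing down, gripper open.
Joint ranges: [-2.53, 2.53], [-0.77, 2.02], [0.04, 2.7], [-1, 4.14], [0.28, 2.66], [-3.11, 3.11]. Speed limits (rad/s): [2.57, 2.57, 3.14, 3.14, 3.14, 3.14].

INTERFACE

Orientations are given as a unit quaternion [x, y, z, w].
In Python, from workcell import r, command_gripper, optics gives the robot as it stands. The module is installed in compiled form; this text tells all that it offers. Calls block until the motion is done:
- r.reach(position, orientation): joint-space move of the TCP to a pose.
- r.move_straight(position, orientation=None, speed=0.15, max_force=None): straight line of the TCP; orientation=None keeps the orientation; speed is the mean speed in m/s. With max_force (N) it stops when the force on the tool has changed by that much, and returns True; else False.
- r.movej(angles): joint-space move.
- command_gripper(opening, force=None): finger opening in m; force is the grip in N (None keeps the last); returns when the fingers have stopped.
- r.hold(seconds).
- r.solve_ik(position, orientation): joint angles nearest the present ones, or None.
- r.read_state(): the state.
- optics.get_image(name): name is "scene" or "top" or "wrist"; returns (picture, depth): 400x640x3 uint8, red, green, blue; 400x640 float32, m along the optical axis (not along the pixel's ray), 0 where there is no reading.
- optics.camera_model(name): a dict with "K" (3x3 intrinsics, pixels), "k1" (the pictures are not rectified: a ray, as slopes to the right and down, at radius r is drawn at 1 + k1 r^2 times it, then the intrinsics apply), "R" (3x3) and "t" (3): a world point X has camera coordinates R X + t; the wrist camera has in their place "tool_from_camera" (4x4, takes a point from camera to tool coordinates, whose origin is the TCP and whose axes are the flange's). Camera axes: x right, y down, z forward; pixel columns grow to the right and rows downward; lengths in m; the calibration is good to about 2 mm. A picture is of the moment at which its call begins: read the wrist's pose just before it. camera_model takes no time and is no camera call.
A pose or a line that the arm cannot do raises r.PlanningError and nothing moves.
- r.finish_job(): hands the job in; it is judged then, once.
The state is a dict: "time_s": time; "joint_positions": joint angles; "dq": joint speeds; "tau": joint torques, N m; "eef_pos": TCP position; "eef_rot": TCP orientation; "contact_force": force on the tool from outside, world axes, zero at the start; "torque": the same for the moment, N m; "grip_width": finger opening in m; "grip_force": force on a finger pad.
Only numpy, scipy, OpenCV 4.12 (cv2) and the standard library are available. Lean on these libraries where they do the work, as an engineer would, in place of code of your own. Each camera call takes 0.05 s, during which the arm holds its last target. There are 200 camera calls.

TASK

Get the digital photo frame ready: lay the loose battery pack flat in the open drawer of its foot, push the drawer fully shut, and swivel and lean the screen until it is parallel to the framed picture beside it, facing the same way with the same backward lean. Leave the picture and everything else on the table where they are.

Things in the scene. Friction and masses are not known exactly. Their poses are not given: they have to be found in the camera images.
- foot: fixed black foot of the digital photo frame: a hollow box 120 (x) x 110 (y) x 55 mm high, origin at the centre of its underside. Its -x face is open and takes the battery drawer; the screen stands on top and faces its +x side. The swivel axis is vertical, through x = +15 mm, y = 0 of this frame
- drawer (a joint): how far the battery drawer is out of the foot (m), 0 = fully shut, 0.105 at most; it slides along the foot's -x with light friction (1 to 2 N) and has no spring or catch
- drawer_floor (a point): centre of the drawer's inner floor (10 mm above the table), axes as the foot's. The tray inside measures 84 (x) x 52 (y) mm, so the front plate begins 42 mm to -x of this point; side walls (5 mm thick) and back wall (4 mm) rise 12 mm above the floor. The roof of the foot is 37 mm above this floor
- drawer_front (a point): centre of the outer face of the drawer's front plate: plate 84 mm wide (y), 42 mm high (from 6 to 48 mm above the table), 8 mm thick, no handle; push along the foot's +x to shut
- pack: battery pack, the only thing to be picked up: plain grey block 64 (x) x 36 (y) x 30 mm high with two small brass contacts on one end and a black patch on top, about 0.12 kg, lying flat; origin at the centre of its underside. Either end may lie towards the drawer's front
- swivel (a joint): turn of the screen head on the foot (rad), 0 = screen looks along the foot's +x, positive = anticlockwise seen from above, limits -1.2 to 1.2; friction (about 0.12 N m) holds it where it is left
- screen (a joint): backward lean of the screen (rad), 0 = upright, positive = its top goes back, away from the side it shows its picture to; limits 0 to 1.05; friction (about 0.35 N m) holds it where it is left
- screen_hinge (a point): middle of the lean hinge, on the swivel axis, 88 mm above the table; axes turn with the screen: x = the direction the screen faces, z = from the hinge to its top edge, y along the hinge
- screen_top (a point): middle of the screen's top edge, 115 mm from the hinge along the screen; axes as for the hinge. The screen is a flat black slab 14 mm thick (x), 130 mm wide (y), from 8 to 115 mm above the hinge; it can be gripped by its top edge across the thickness
- picture_middle (a point): middle of the framed picture to be matched: wooden frame 120 mm wide (y), 150 mm high (z), 16 mm thick (x), hinged 30 mm above the table on a fixed wooden easel foot 70 x 100 mm; x = the direction its picture side faces, z = up along it. It leans back 28 to 45 degrees and looks roughly away from the robot
- candle: bystander, not to be disturbed: candle tin, steel, open top, 62 mm diameter, 45 mm high; origin at the centre of its underside
- cards: bystander, not to be disturbed: box of playing cards lying flat, 90 x 60 x 18 mm; origin at the centre of its underside
- can: bystander, not to be disturbed: aluminium drinks can, 66 mm diameter, 120 mm high; origin at the centre of its underside
- cup: bystander, not to be disturbed: white paper-coloured cup, 84 mm across the rim, 105 mm high; origin at the centre of its underside
- remote: bystander, not to be disturbed: black remote control lying flat, 45 x 165 x 18 mm, long along its y; origin at the centre of its underside
- golfball: bystander, not to be disturbed: golf ball on a square wooden display base 70 mm wide, 66 mm high in all; origin at the centre of its underside
- glasses: bystander, not to be disturbed: grey spectacle case lying flat, 160 x 60 x 32 mm, long along its x; origin at the centre of its underside
Not all that is in view belongs to the job. Of the things shaped like the pack, the grey one is meant.

How it is judged:
By the outcome, as a careful person would: the job done as asked, in the order asked, and still so for the second after the job is handed in, with the robot touching nothing.
It also fails if it takes over 54 s, if anything falls off the work surface, if the arm or the gripper's body presses on something with over 40 N, if the wrist force passes 120 N, or if a joint passes its speed limit or range.

## Working session

There is one attempt and no reset: what is moved stays moved. The work goes in short steps, each a Python script; the robot and the scene stay as the last script left them, time stands still between calls to the robot, and variables do not carry over. Pictures are saved under pics/ and viewed, at most 10 in all, crops included, and the job is handed in when it is done.

```bash
mkdir -p pics
cat > h.py <<'E'
import numpy as np, cv2
from workcell import r, command_gripper, optics
from scipy.spatial.transform import Rotation as Ro
def snap(name):
    s=r.read_state(); im,d=optics.get_image(name); c=optics.camera_model(name)
    if name=="wrist":
        T=np.eye(4); T[:3,:3]=Ro.from_quat(s["eef_rot"]).as_matrix(); T[:3,3]=s["eef_pos"]
        M=T@c["tool_from_camera"]
    else:
        M=np.eye(4); M[:3,:3]=c["R"].T; M[:3,3]=-c["R"].T@c["t"]
    v,u=np.mgrid[:400,:640].astype(float)
    K=c["K"]; p=cv2.undistortPoints(np.stack([u.ravel(),v.ravel()],1)[:,None],K,np.array([c["k1"],0,0,0.]))[:,0]
    z=d.ravel(); P=np.c_[p*z[:,None],z]@M[:3,:3].T+M[:3,3]
    P[z==0]=np.nan
    return im,d,P.reshape(400,640,3),M,p.reshape(400,640,2)
def save(im,n,box=None,f=1):
    if box: u0,v0,u1,v1=box; im=im[v0:v1,u0:u1]
    im=cv2.resize(im,None,fx=f,fy=f,interpolation=cv2.INTER_CUBIC)
    cv2.imwrite("pics/"+n,im[...,::-1])
E
python3 - <<'E'
from h import *
for n in("top","scene"):
    im,d,P,M,_=snap(n); save(im,n+"0.png",f=1.25); np.savez(n+"0.npz",im=im,P=P); print(n,M[:3,3],M[:3,2])
print(r.read_state()["time_s"],r.read_state()["eef_rot"])
E
```

```text
top [0.40664584 0.02954495 1.38940625] [ 1.27216567e-01  9.30138290e-04 -9.91874528e-01]
scene [1.19558506 0.23294776 0.97342807] [-0.59754778 -0.2044727  -0.77532417]
0.1 [ 1.76477655e-01  9.84304395e-01 -6.65642165e-04 -2.26502399e-04]
```

View pics/top0.png

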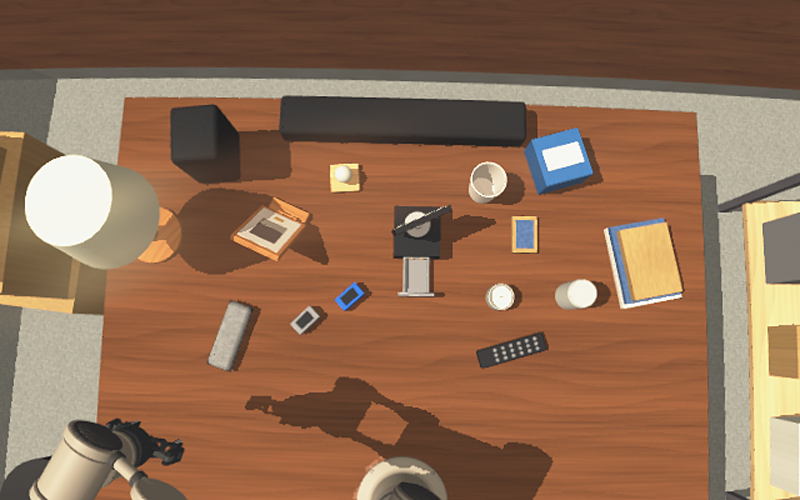

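View pics/scene0.png

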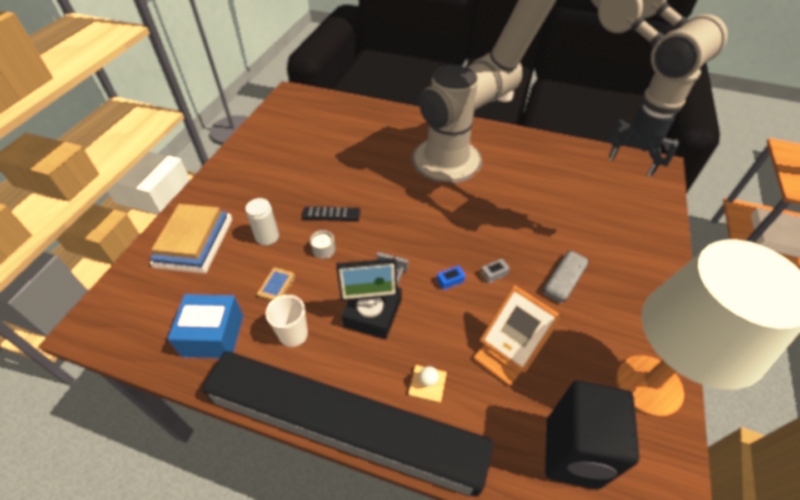

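The top view, in displayed pixels (image pixels × 1.25), shows:
- **Pack-shaped things:** a grey one at (305,320) and a blue one at (350,296). The grey one fits the description.
- **Foot:** (417,232), with the drawer out towards the robot at (417,277).
- **Picture:** (270,230), leaning. 

Next I'll confirm the pack in a crop and measure from depth.

Run:
```python
from h import *
z=np.load("top0.npz"); im,P=z["im"],z["P"]
a=cv2.resize(im[140:300,160:370],None,fx=3.6,fy=3.6,interpolation=cv2.INTER_CUBIC)
cv2.imwrite("pics/crop1.png",a[...,::-1])
def rect(u0,v0,u1,v1,z0,z1,n):
    Q=P[v0:v1,u0:u1].reshape(-1,3); Q=Q[(Q[:,2]>z0)&(Q[:,2]<z1)]
    if len(Q)<5: print(n,len(Q));return
    R=cv2.minAreaRect((Q[:,:2]*1000).astype(np.float32)); print(n,len(Q),[np.round(x,1) for x in R],np.round(np.median(Q[:,2]),4))
rect(228,240,262,272,.02,.045,"pack"); rect(262,220,300,254,.02,.045,"blue")
rect(310,160,355,210,.045,.063,"foottop"); rect(310,200,355,245,.038,.058,"front"); rect(310,200,355,245,.003,.03,"tray")
rect(160,235,205,300,.015,.05,"glasses");rect(380,260,445,297,.008,.03,"remote");rect(380,220,420,250,.03,.06,"candle")
rect(180,155,260,210,.003,.25,"pic all")
s=np.load("scene0.npz");S=s["P"]
def plane(Q,n):
    Q=Q[np.isfinite(Q).all(1)]
    for k in range(6):
        c=np.median(Q,0) if k==0 else Q.mean(0); w=np.linalg.svd(Q-c,full_matrices=False)[2][2]; e=(Q-c)@w; Q=Q[abs(e)<max(.002,2*np.std(e))]
    w*=np.sign(w[0]) ; print(n,len(Q),c.round(4),w.round(4),"yaw",np.degrees(np.arctan2(w[1],w[0])).round(2),"lean",np.degrees(np.arcsin(w[2])).round(2),"rms",np.std((Q-c)@w).round(5))
def poly(A,I,pts,n):
    m=np.zeros((400,640),np.uint8); cv2.fillPoly(m,[(np.array(pts)/1.25).astype(np.int32)],1); plane(A[m>0],n)
poly(P,0,[(243,235),(268,207),(298,224),(270,252)],"pic top")
poly(S,0,[(484,346),(515,295),(551,314),(516,364)],"pic scene")
poly(S,0,[(342,270),(392,266),(393,291),(346,296)],"screen scene")
```

```text
pack 255 [array([419.5, 240. ]), array([36.2, 62.1]), np.float64(47.1)] 0.0295
blue 264 [array([478. , 137.6]), array([36.3, 64.2]), np.float64(42.5)] 0.0291
foottop 1163 [array([634.8, -18.7]), array([120.9, 107.1]), np.float64(1.1)] 0.0543
front 274 [array([536.9, -21.3]), array([106.4, 106.2]), np.float64(1.5)] 0.0525
tray 733 [array([520.6, -18.6]), array([133.3, 120.8]), np.float64(88.9)] 0.0096
glasses 1083 [array([375.9, 419.7]), array([ 63.6, 160.7]), np.float64(72.3)] 0.03
remote 841 [array([ 351.1, -255.8]), array([ 68.1, 164. ]), np.float64(17.1)] 0.0171
candle 238 [array([ 485.6, -221.6]), array([60. , 61.3]), np.float64(20.0)] 0.0338
pic all 2077 [array([636.9, 329.9]), array([181.8, 248.8]), np.float64(1.4)] 0.0831
pic top 732 [0.6245 0.3196 0.0937] [ 0.6777 -0.2918  0.675 ] yaw -23.29 lean 42.45 rms 0.00122
pic scene 1275 [0.629  0.3159 0.0901] [ 0.6715 -0.3137  0.6713] yaw -25.04 lean 42.17 rms 0.00135
screen scene 725 [ 0.6524 -0.0216  0.1554] [0.8929 0.4266 0.144 ] yaw 25.54 lean 8.28 rms 0.00098
```

View pics/crop1.png

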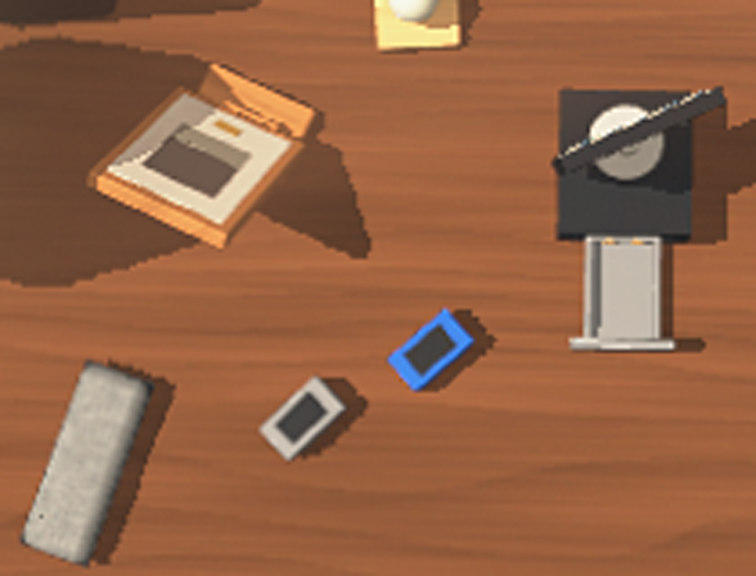

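The crop confirms the grey pack at crop (303,418), with the blue decoy beside it at (431,350). The picture's yaw is about -24.5° and its lean about 42°. The screen is now at about +25.5° and 8°. Next I'll measure the drawer and go and grasp the pack.

```bash
cat >> h.py <<'E'
def down(deg):
    t=np.radians(deg); y=np.array([np.cos(t),np.sin(t),0]); z=np.array([0,0,-1.]); return Ro.from_matrix(np.c_[np.cross(y,z),y,z]).as_quat()
E
python3 - <<'E'
from h import *
P=np.load("top0.npz")["P"]; Q=P[190:245,305:360].reshape(-1,3)
F=Q[(Q[:,2]>.04)&(Q[:,2]<.053)&(Q[:,0]<.56)]; print("front",F.min(0),F.max(0),len(F), np.polyfit(F[:,1],F[:,0],1))
F=Q[(Q[:,2]>.006)&(Q[:,2]<.014)&(abs(Q[:,1]+.02)<.03)]; print("floor",np.percentile(F,[2,98],axis=0))
F=Q[(Q[:,2]>.017)&(Q[:,2]<.026)&(Q[:,0]<.57)]; print("walls",np.percentile(F,[2,98],axis=0))
q=down(47.1)
command_gripper(.08)
r.reach([.4195,.240,.12],q)
r.move_straight([.4195,.240,.047],speed=.12)
im,d,P,M,_=snap("wrist"); save(im,"w1.png")
s=r.read_state(); print(s["time_s"],s["joint_positions"],s["eef_pos"],r.tip_extent)
E
```

```text
front [ 0.4827747  -0.06048749  0.04085842] [0.49067626 0.02176246 0.05288198] 85 [-0.02302245  0.48638127]
floor [[ 0.4827029  -0.0441448   0.00612265]
 [ 0.57314594  0.005124    0.01340526]]
walls [[ 0.4825177  -0.049714    0.01748757]
 [ 0.56733243  0.01137895  0.02566114]]
2.5333 [ 3.61327859e-01  5.50821011e-01  1.87989766e+00  3.05304351e-05
  7.09345487e-01 -4.61094493e-01] [0.41996473 0.24039286 0.047732  ] 0.025
```

View pics/w1.png

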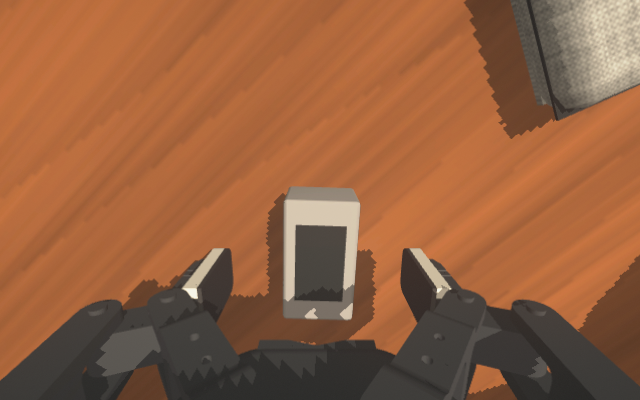

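The wrist view shows the grey pack at x 285–360 px, centred between the open fingers at 232 and 402 px. I'll grasp it and place it in the drawer.

Run:
```python
from h import *
print(optics.camera_model("wrist")["tool_from_camera"].round(3))
q=down(47.1)
r.move_straight([.4195,.240,.040],q,speed=.1)
w=command_gripper(.0,25)
s=r.read_state(); print(s["grip_width"],s["grip_force"])
r.move_straight([.4195,.240,.13],q,speed=.25)
q2=down(91.2)
r.reach([.532,-.020,.13],q2)
s=r.read_state(); print(s["grip_width"],s["time_s"],s["joint_positions"])
im,d,P,M,_=snap("wrist"); save(im,"w2.png")
print(r.move_straight([.532,-.020,.0515],q2,speed=.1,max_force=6), r.read_state()["eef_pos"])
command_gripper(.065)
r.move_straight([.532,-.020,.14],q2,speed=.2)
r.move_straight([.45,-.020,.18],q2,speed=.2)
im,d,P,M,_=snap("wrist"); save(im,"w3.png"); np.savez("w3.npz",P=P)
print(r.read_state()["time_s"])
```

```text
[[-0.001 -0.963 -0.27   0.069]
 [ 1.    -0.001 -0.001  0.   ]
 [ 0.001 -0.27   0.963 -0.117]
 [ 0.     0.     0.     1.   ]]
0.03559725006729587 25.48015058040619
0.03537123290796821 4.95 [-1.80748757e-01  4.91475496e-01  1.67585010e+00  3.41500659e-04
  9.76597099e-01 -1.77218703e+00]
True [ 0.53136627 -0.01949113  0.05037741]
7.475
```

View pics/w3.png

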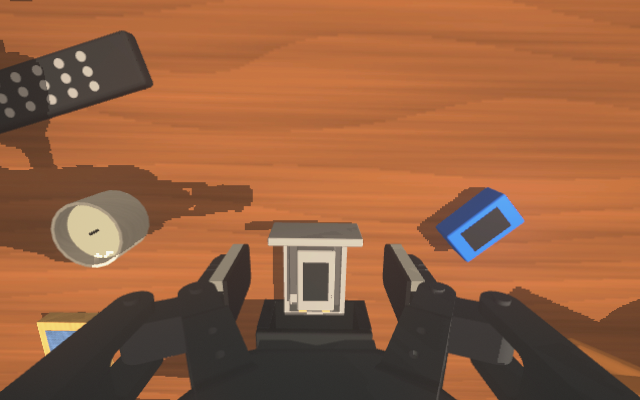

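The pack lies in the tray at (316,282), and the drawer's side walls and front plate are visible around it. I'll check that it is flat, then push the drawer shut with tilted, closed fingers.

```bash
cat >> h.py <<'E'
def tilt(deg,a):  # down(deg) then fingers leaned towards +x by a deg
    return (Ro.from_euler("y",-a,degrees=True)*Ro.from_quat(down(deg))).as_quat()
E
python3 - <<'E'
from h import *
P=np.load("w3.npz")["P"]; Q=P[253:307,300:333].reshape(-1,3); print("packtop",np.percentile(Q,[5,50,95],axis=0).round(4).tolist())
q=tilt(91.2,35); Z=Ro.from_quat(q).as_matrix()[:,2]; print(Z)
tcp=lambda tip: np.array(tip)-.025*Z
command_gripper(0)
r.reach(tcp([.455,-.021,.06]),q)
r.move_straight(tcp([.455,-.021,.03]),speed=.15)
print(r.move_straight(tcp([.545,-.0195,.03]),speed=.08,max_force=15), r.read_state()["eef_pos"]+.025*Z)
print(r.move_straight(tcp([.60,-.0185,.03]),speed=.04,max_force=14), r.read_state()["eef_pos"]+.025*Z, r.read_state()["contact_force"])
s=r.read_state(); e=s["eef_pos"]
r.move_straight(e-[.09,0,0],speed=.15)
r.reach([.40,-.02,.22],tilt(91.2,20))
im,d,P,M,_=snap("top"); save(im,"t2.png",(270,120,400,260),4); np.savez("t2.npz",P=P,im=im)
Q=P[150:245,305:360].reshape(-1,3)
F=Q[(Q[:,2]>.035)&(Q[:,2]<.051)&(Q[:,0]<.578)]; print(np.percentile(F,[2,50,98],axis=0),r.read_state()["time_s"])
E
```

```text
packtop [[nan, nan, nan], [nan, nan, nan], [nan, nan, nan]]
[ 0.57357644  0.         -0.81915204]Traceback (most recent call last):
  File "<stdin>", line 8, in <module>
workcell.PlanningError: the arm cannot follow that straight line within its joint ranges
```

Run:
```python
from h import *
P=np.load("w3.npz")["P"]; Q=P[253:307,300:333].reshape(-1,3); print("packtop",np.nanpercentile(Q,[5,50,95],axis=0).round(4).tolist())
q=tilt(91.2,15); Z=Ro.from_quat(q).as_matrix()[:,2]
tcp=lambda tip: np.array(tip)-.025*Z
print([r.solve_ik(tcp([x,-.02,.03]),q) is not None for x in(.44,.5,.6)])
r.reach(tcp([.445,-.021,.06]),q)
r.move_straight(tcp([.445,-.021,.03]),speed=.15)
print(r.move_straight(tcp([.53,-.0195,.03]),speed=.08,max_force=15), r.read_state()["eef_pos"]+.025*Z)
print(r.move_straight(tcp([.59,-.0185,.03]),speed=.04,max_force=14), r.read_state()["eef_pos"]+.025*Z, r.read_state()["contact_force"])
s=r.read_state(); e=s["eef_pos"]
r.move_straight(e-[.09,0,0],speed=.15)
r.reach([.40,-.02,.22],q)
im,d,P,M,_=snap("top"); save(im,"t2.png",(270,120,400,260),4); np.savez("t2.npz",P=P,im=im)
Q=P[150:245,305:360].reshape(-1,3)
F=Q[(Q[:,2]>.035)&(Q[:,2]<.051)&(Q[:,0]<.578)]; print(np.percentile(F,[2,50,98],axis=0),r.read_state()["time_s"])
```

```text
packtop [[0.5049, -0.033, 0.0388], [0.5295, -0.019, 0.0398], [0.5559, -0.0051, 0.0409]]
[False, True, True]Traceback (most recent call last):
  File "<stdin>", line 7, in <module>
workcell.PlanningError: the arm cannot follow that straight line within its joint ranges
```

Run:
```python
from h import *
def pose(tip,a):
    q=tilt(91.2,a); return np.array(tip)-.025*Ro.from_quat(q).as_matrix()[:,2],q
for x in (.455,.46,.465):
    print(x,[r.solve_ik(*pose([x,-.021,.033],a)) is not None for a in(-5,0,5,10)])
s=r.read_state(); print(s["time_s"],s["eef_pos"],s["joint_positions"])
for a in (0,-5):
  try:
    r.reach(*pose([.455,-.021,.065],a)); r.move_straight(*pose([.455,-.021,.033],a),speed=.15)
    print("ok",a); 
    print(r.move_straight(*pose([.53,-.0195,.033],8),speed=.08,max_force=15), r.read_state()["eef_pos"])
    print(r.move_straight(*pose([.59,-.0185,.033],15),speed=.04,max_force=14), r.read_state()["eef_pos"], r.read_state()["contact_force"])
    break
  except r.PlanningError as e: print(a,e)
s=r.read_state(); print(s["time_s"],s["eef_pos"])
```

```text
0.455 [True, True, True, True]
0.46 [True, True, True, True]
0.465 [True, True, True, True]
14.6667 [ 0.4384399  -0.02097869  0.08413012] [-0.26887117  0.34917798  2.17120947  0.18910414  0.37460386 -2.02764086]
ok 0
False [ 0.52662232 -0.01943516  0.05787335]
True [ 0.55223461 -0.01873619  0.05616502] [ 0.85653227  0.36230554 -0.41450584]
17.35 [ 0.55223461 -0.01873619  0.05616502]
```

```bash
cat >> h.py <<'E'
def plane(P,pts,n,sc=1.25,t=.003):
    m=np.zeros((400,640),np.uint8); cv2.fillPoly(m,[(np.array(pts)/sc).astype(np.int32)],1); Q=P[m>0]; Q=Q[np.isfinite(Q).all(1)]; N=len(Q)
    best=0; g=np.random.default_rng(0)
    for k in range(300):
        a=Q[g.choice(N,3,0)]; w=np.cross(a[1]-a[0],a[2]-a[0]); w/=np.linalg.norm(w)+1e-12; i=abs((Q-a[0])@w)<t
        if i.sum()>best: best=i.sum(); I=i
    Q=Q[I]; c=Q.mean(0); w=np.linalg.svd(Q-c,full_matrices=False)[2][2]; w*=np.sign(w[0])
    print(n,N,len(Q),c.round(4),"yaw",np.degrees(np.arctan2(w[1],w[0])).round(2),"lean",np.degrees(np.arcsin(w[2])).round(2),"rms",np.std((Q-c)@w).round(5)); return c,w
def scr(H,yaw,lean,s,flip=1):  # TCP pose gripping screen at distance s from hinge
    R=(Ro.from_euler("z",yaw,degrees=True)*Ro.from_euler("y",-lean,degrees=True)).as_matrix()
    y=flip*R[:,0]; z=-R[:,2]; return H+s*R[:,2], Ro.from_matrix(np.c_[np.cross(y,z),y,z]).as_quat()
E
python3 - <<'E'
from h import *
s=r.read_state(); e=s["eef_pos"]
r.move_straight(e-[.08,0,0],speed=.15)
r.reach([.44,.05,.25],down(91.2))
im,d,P,M,_=snap("top"); save(im,"t2.png",(270,120,400,260),4); np.savez("t2.npz",P=P,im=im)
Q=P[150:245,305:360].reshape(-1,3)
F=Q[(Q[:,2]>.035)&(Q[:,2]<.051)&(Q[:,0]<.58)]; print(np.percentile(F,[2,50,98],axis=0))
plane(P,[(248,235),(270,212),(292,224),(270,246)],"pic top")
im,d,S,M,_=snap("scene"); np.savez("s2.npz",P=S,im=im); save(im,"s2.png",(240,190,480,320),3.3)
for t in(.0015,.003,.006): plane(S,[(490,343),(517,302),(545,316),(515,357)],"pic scene",t=t); plane(S,[(344,270),(391,266),(392,290),(347,295)],"screen",t=t)
H=np.array([.650,-.0187,.088])
for f in(1,-1):
  for y,l in((25.5,8.3),(0,8.3),(-25,8.3),(-25,20),(-25,30),(-25,42)):
    j=r.solve_ik(*scr(H,y,l,.125,f)); print(f,y,l,None if j is None else np.round(j,2))
print(r.read_state()["time_s"])
E
```

```text
[[ 0.56523975 -0.05939227  0.03567357]
 [ 0.56977795 -0.02333099  0.04696862]
 [ 0.57886363  0.02363055  0.05073842]]
pic top 508 463 [0.6255 0.3193 0.0932] yaw -22.59 lean 42.4 rms 0.0014
pic scene 1008 592 [0.6284 0.3164 0.0912] yaw -24.6 lean 42.32 rms 0.00081
screen 790 594 [ 0.6517 -0.0205  0.1554] yaw 25.22 lean 8.21 rms 0.0008
pic scene 1008 901 [0.628  0.3168 0.0917] yaw -24.96 lean 42.14 rms 0.00142
screen 790 775 [ 0.6518 -0.0201  0.1552] yaw 25.27 lean 8.5 rms 0.00122
pic scene 1008 1008 [0.628  0.3168 0.0919] yaw -25.21 lean 42.11 rms 0.00184
screen 790 790 [ 0.6518 -0.0202  0.155 ] yaw 25.25 lean 8.44 rms 0.00129
1 25.5 8.3 [-0.2   0.51  1.39  0.1   1.13 -0.68]
1 0 8.3 [-0.16  0.5   1.41  0.03  1.09 -0.17]
1 -25 8.3 [-0.12  0.51  1.39 -0.05  1.1   0.34]
1 -25 20 [-0.07  0.4   1.63 -0.17  0.79  0.47]
1 -25 30 [-0.02  0.35  1.82 -0.42  0.53  0.74]
1 -25 42 None
-1 25.5 8.3 [-0.2   0.51  1.39  0.1   1.13  2.46]
-1 0 8.3 [-0.16  0.5   1.41  0.03  1.09  2.97]
-1 -25 8.3 [-0.12  0.51  1.39 -0.05  1.1  -2.8 ]
-1 -25 20 [-0.07  0.4   1.63 -0.17  0.79 -2.67]
-1 -25 30 [-0.02  0.35  1.82 -0.42  0.53 -2.41]
-1 -25 42 None
18.975
```

View pics/t2.png

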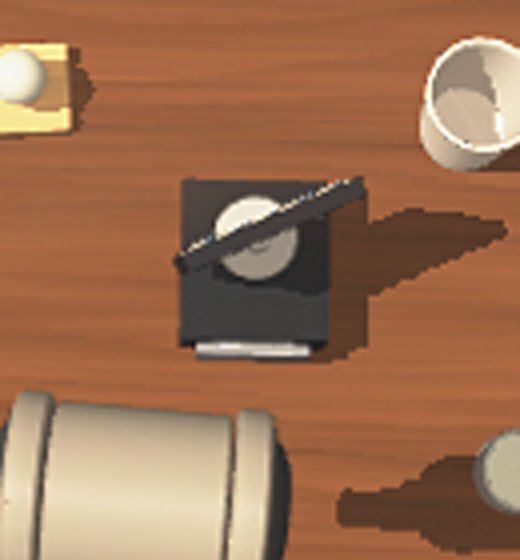

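View pics/s2.png

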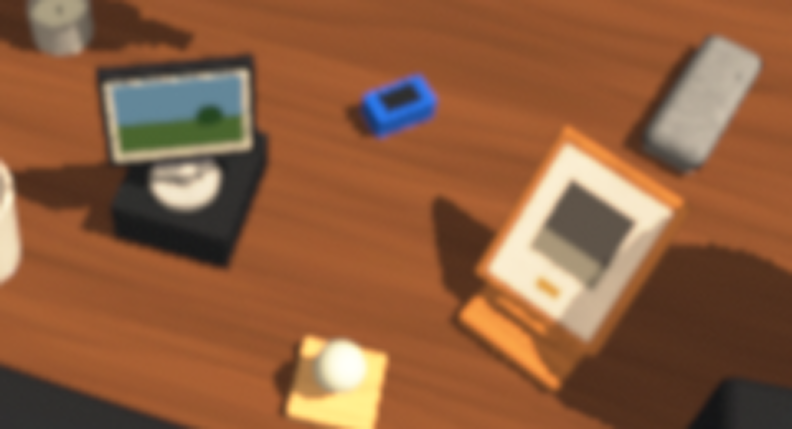

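The drawer plate sits flush on the foot's face, at (253,350) in the crop. Gripping works for the swivel and for lean up to about 30°. The remaining lean will be a fingertip push from the front.

Run:
```python
from h import *
H=np.array([.652,-.019,.088])
command_gripper(.06)
r.reach(*scr(H,25.3,8.3,.19))
r.move_straight(*scr(H,25.3,8.3,.120),speed=.1,max_force=12)
command_gripper(0,25); s=r.read_state(); print(s["grip_width"],s["time_s"])
for k in range(1,5): r.reach(*scr(H,25.3-k*50.2/4,8.3,.120))
s=r.read_state(); print(s["grip_width"],s["contact_force"],s["torque"],s["time_s"])
for l in(15,22,29): r.reach(*scr(H,-24.9,l,.120))
s=r.read_state(); print(s["grip_width"],s["contact_force"],s["torque"],s["time_s"])
command_gripper(.05)
r.move_straight(*scr(H,-24.9,29,.18),speed=.15)
# look at picture with wrist cam
for yw in(-115,-95,65):
    j=r.solve_ik([.60,.31,.30],down(yw)); print(yw,None if j is None else j.round(2))
j=r.solve_ik([.60,.31,.30],down(-115))
if j is not None: r.reach([.60,.31,.30],down(-115))
im,d,P,M,_=snap("wrist"); save(im,"w4.png"); np.savez("w4.npz",P=P)
im,d,S,M,_=snap("scene"); np.savez("s3.npz",P=S,im=im); save(im,"s3.png",(240,190,480,320),3.3)
print(r.read_state()["time_s"])
```

```text
0.013498070618550198 21.825
0.013430478591068561 [-3.47889778  1.05209699  5.57917508] [-0.03556334  0.32166313 -0.14552016] 23.2333
0.01322044193458233 [-2.74079577  2.04090318  2.24167894] [0.4836387  0.51623206 0.02157567] 24.125
-115 [ 0.36  0.61  0.96 -0.    1.57  2.37]
-95 [ 0.36  0.61  0.96 -0.    1.57  2.02]
65 [ 0.36  0.61  0.96 -0.    1.57 -0.77]
26.725
```

View pics/w4.png

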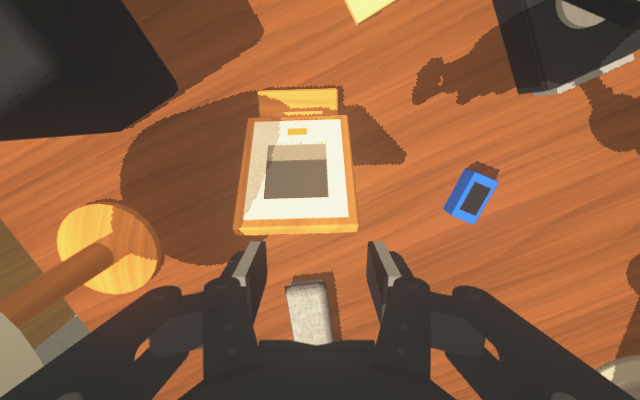

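View pics/s3.png

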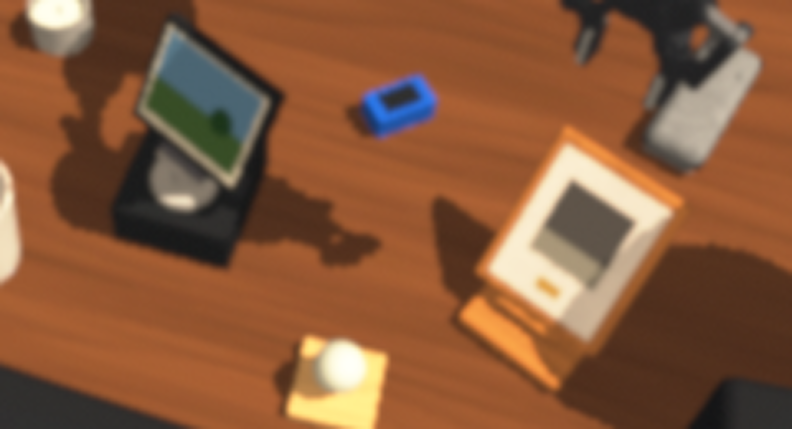

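The wrist view shows the picture's mat with corners at (255,122), (345,118), (349,215) and (246,218). The scene view shows the screen now swivelled and leaned like the picture, with less lean. I'll fit both planes.

Run:
```python
from h import *
P=np.load("w4.npz")["P"]; S=np.load("s3.npz")["P"]
for t in(.0015,.003,.006):
    plane(P,[(262,130),(340,126),(343,208),(255,211)],"pic wrist",1,t)
    plane(S,[(490,343),(517,302),(545,316),(515,357)],"pic scene",t=t)
    q=lambda u,v:((u/3.3+240),(v/3.3+190))
    plane(S,[q(178,40),q(263,102),q(225,172),q(150,103)],"screen",1,t)
H=np.array([.652,-.019,.088])
def push(L,yaw=-24.9,s=.1,gap=0.):
    R=(Ro.from_euler("z",yaw,degrees=True)*Ro.from_euler("y",-L,degrees=True)).as_matrix(); h=np.array([R[0,0],R[1,0],0]); h/=np.linalg.norm(h)
    return H+s*R[:,2]+.007*R[:,0]+(.011+gap)*h+[0,0,.025]
for L in(29,42): print(push(L),r.solve_ik(push(L),down(-115)))
```

```text
pic wrist 6906 6731 [0.6209 0.318  0.0986] yaw -23.54 lean 42.38 rms 0.00061
pic scene 1007 576 [0.6285 0.3165 0.0919] yaw -24.4 lean 41.8 rms 0.00082
screen 719 518 [ 0.6324 -0.0059  0.1482] yaw -24.08 lean 29.44 rms 0.00078
pic wrist 6906 6906 [0.621  0.318  0.0986] yaw -23.5 lean 42.41 rms 0.00066
pic scene 1007 895 [0.628  0.317  0.0923] yaw -24.85 lean 42.29 rms 0.00143
screen 719 699 [ 0.6322 -0.0067  0.1481] yaw -24.98 lean 29.63 rms 0.00131
pic wrist 6906 6906 [0.621  0.318  0.0986] yaw -23.5 lean 42.41 rms 0.00066
pic scene 1007 1007 [0.6282 0.3167 0.0918] yaw -25.11 lean 42.03 rms 0.00183
screen 719 719 [ 0.6322 -0.0065  0.1481] yaw -24.86 lean 29.61 rms 0.00139
[ 0.62355635 -0.0057969   0.20385564] [-1.32122554e-01  5.64307299e-01  1.31125227e+00 -4.44089210e-16
  1.26603308e+00  1.87500609e+00]
[0.60600285 0.00235117 0.1919984 ] [-1.22527662e-01  5.42954889e-01  1.38359784e+00 -4.44089210e-16
  1.21503992e+00  1.88460098e+00]
```

```bash
cat >> h.py <<'E'
H=np.array([.653,-.019,.088])
def push(L,yaw=-24,s=.1,gap=0.):
    R=(Ro.from_euler("z",yaw,degrees=True)*Ro.from_euler("y",-L,degrees=True)).as_matrix(); h=np.array([R[0,0],R[1,0],0]); h/=np.linalg.norm(h)
    return H+s*R[:,2]+.007*R[:,0]+(.011+gap)*h+[0,0,.025]
E
python3 - <<'E'
from h import *
q=down(-115)
command_gripper(0)
a=push(29,gap=.03)
r.reach(a+[0,0,.09],q)
r.move_straight(a,speed=.15)
for L in(29,34,39): print(r.move_straight(push(L),speed=.06,max_force=25))
print(r.read_state()["contact_force"])
r.move_straight(push(39,gap=.03),speed=.15)
r.reach([.60,-.00,.33],q)
im,d,P,M,_=snap("wrist"); save(im,"w5.png"); np.savez("w5.npz",P=P)
print(r.read_state()["time_s"])
E
```

```text
False
False
False
[ 0.03077662 -0.14112804 -0.15474319]
31.5167
```

View pics/w5.png

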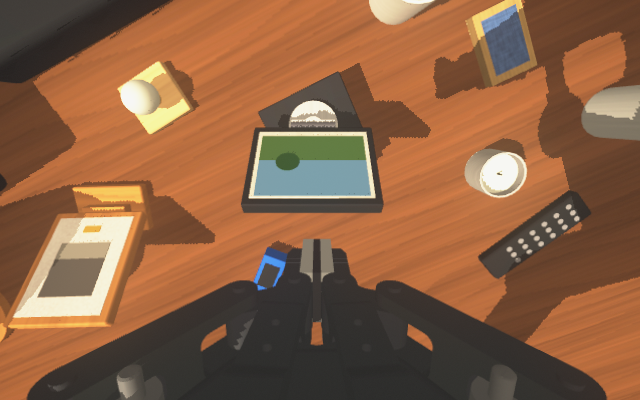

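Both are in view. The screen face spans (258,136)–(372,195), and the picture's mat spans (70,225)–(95,312). I'll fit both from this same view.

Run:
```python
from h import *
P=np.load("w5.npz")["P"]
plane(P,[(66,224),(128,222),(100,312),(26,314)],"pic",1)
plane(P,[(260,138),(365,138),(370,193),(256,193)],"screen",1)
```

```text
pic 6184 6182 [0.6197 0.3171 0.0996] yaw -23.41 lean 42.65 rms 0.00082
screen 6156 6156 [ 0.62   -0.0054  0.1463] yaw -25.04 lean 37.85 rms 0.00053
```

```bash
cat >> h.py <<'E'
def push2(L,yaw,s=.1,gap=0.,e=0.,g0=-.0026):
    R=Ro.from_euler("z",yaw,degrees=True).as_matrix(); return push(L,yaw,s,gap+g0)+e*R[:,1]
def look(n):
    r.reach([.60,-.00,.33],down(-115)); im,d,P,M,_=snap("wrist"); np.savez(n,P=P); save(im,n+".png")
    plane(P,[(66,224),(128,222),(100,312),(26,314)],"pic",1); plane(P,[(262,142),(363,142),(368,190),(260,190)],"screen",1); print(r.read_state()["time_s"])
E
python3 - <<'E'
from h import *
q=down(-115)
r.reach(push2(37,-25,gap=.02),q)
for L in(38,42.5): r.move_straight(push2(L,-25),speed=.06,max_force=25)
r.move_straight(push2(42.5,-25,gap=.02),speed=.15)
q=down(-113.5)
r.move_straight(push2(42.5,-25,s=.055,gap=.03,e=.045),q,speed=.15)
print(r.move_straight(push2(42.5,-23.5,s=.055,e=.045),q,speed=.05,max_force=20))
r.move_straight(push2(42.5,-25,s=.055,gap=.03,e=.045),q,speed=.15)
look("w6")
E
```

```text
False
pic 6186 6185 [0.6196 0.3156 0.099 ] yaw -23.54 lean 42.69 rms 0.00083
screen 5153 5153 [ 0.6185 -0.0052  0.1403] yaw -24.44 lean 42.15 rms 0.00058
35.775
```

Run:
```python
from h import *
q=down(-113.5)
r.reach(push2(42.5,-24,gap=.03,e=.045),q)
r.move_straight(push2(42.5,-24,s=.055,gap=.03,e=.045),q,speed=.15)
print(r.move_straight(push2(42.5,-22.6,s=.055,e=.045),q,speed=.05,max_force=20))
r.move_straight(push2(42.5,-24,s=.055,gap=.03,e=.045),q,speed=.15)
look("w7")
im,d,P,M,_=snap("top"); A=np.load("top0.npz")["im"]; df=(np.abs(A.astype(int)-im).max(2)>60).astype(np.uint8)
n,_,st,c=cv2.connectedComponentsWithStats(df)
print([(c[i].round().tolist(),int(st[i,4])) for i in range(1,n) if st[i,4]>25])
Q=P[150:245,305:360].reshape(-1,3); F=Q[(Q[:,2]>.035)&(Q[:,2]<.051)&(Q[:,0]<.575)]
if len(F): print(np.percentile(F,[2,50,98],axis=0).round(4))
```

```text
False
pic 6189 6188 [0.6196 0.3156 0.0991] yaw -23.41 lean 42.67 rms 0.00082
screen 5151 5151 [ 0.6185 -0.0052  0.1403] yaw -23.59 lean 42.15 rms 0.00057
38.8417
[([303.0, 143.0], 437), ([298.0, 287.0], 21474), ([437.0, 275.0], 8783), ([247.0, 255.0], 361), ([340.0, 319.0], 53), ([344.0, 335.0], 80), ([86.0, 369.0], 4231), ([405.0, 371.0], 2079), ([349.0, 387.0], 87), ([78.0, 389.0], 68), ([27.0, 395.0], 71), ([108.0, 394.0], 78)]
[[ 0.5653 -0.0592  0.0357]
 [ 0.5686 -0.0132  0.0465]
 [ 0.5742  0.023   0.0506]]
```

```bash
python3 -c "
from h import *
print(r.finish_job())"
```

```text
the job is handed in; nothing more can be done
None
```

I handed the job in at about 39 s: the pack lies flat in the drawer, the drawer is pushed shut, and the screen matches the picture to about 0.2° in swivel and 0.5° in lean by my camera measurements.

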